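# Hold the tape machine's feed dial at its third click stop

### The arm

A 7-joint arm with a two-finger parallel gripper is mounted at the origin on the work surface. World frame = base frame: x ahead of the robot, y to its left, z up, the work surface at z = 0. Lengths are in m, angles in rad, forces in N, time in s.
With the tool pointing down it reaches from about 0.4 to 0.9 m from the base axis. Payload 5.6 kg.
Tool frame: the origin (TCP) lies at the very end of the fingers, on their centre line; the grasp point (between the pads) lies 19 mm behind it (ctrl.hold_point_z is the distance from the TCP to the grasp point, in m); x points along the fingers, y is the direction in which the jaws open and shut, and the axes are right-handed (so a half turn about x gives the same grasp; the last joint's range is limited). The gripper opens to 92 mm and grips with 3 to 60 N. Pads are 20 mm wide; open, the fingers measure 128 mm over their backs; the gripper's body (75 mm by 189 mm) begins 69 mm behind the grasp point.
Start: joints at [-1.355, 0.468, -0.012, 1.603, 0.006, 1.071, -0.056], TCP at [0.166, 0.628, 0.215] pointing down, gripper open.
Joint ranges: [-2.53, 2.53], [-0.31, 2.02], [-1.57, 1.55], [0.28, 2.44], [-1.29, 4.43], [0.15, 1.84], [-2.92, 2.92]. Speed limits (rad/s): [2.57, 2.57, 3.14, 3.14, 3.14, 3.14, 3.14].

### API

Orientations are given as a rotation vector (axis times angle).
In Python, from bench import ctrl, eoat, solve_ik, get_image, camera_info gives the robot as it stands. The module is installed in compiled form; this text tells all that it offers. Calls block until the motion is done:
- ctrl.reach(position, orientation): joint-space move of the TCP to a pose.
- ctrl.move_straight(position, velocity=0.15, rot=None): straight line of the TCP; rot=None keeps the orientation; velocity is the mean speed in m/s.
- ctrl.move_joints(angles): joint-space move.
- eoat.gripper_to(opening, grip_force=None): finger opening in m; grip_force is the grip in N (None keeps the last); returns when the fingers have stopped.
- ctrl.pause(seconds).
- solve_ik(position, orientation): joint angles nearest the present ones, or None.
- get_image(name): name is "side" or "top" or "wrist"; returns the picture (420x560x3 uint8, red, green, blue); there is no depth.
- camera_info(name): a dict with "fov_y" (degrees; the focal length in pixels is half the picture's height over the tangent of half this angle, whatever the lens; pixels are square), "cx", "cy" (the principal point, pixels), "R" (3x3) and "t" (3): a world point X has camera coordinates R X + t. Camera axes: x right, y down, z forward; pixel columns grow to the right and rows downward; lengths in m; the calibration is good to about 2 mm. A picture is of the moment at which its call begins: read the wrist's pose just before it. camera_info takes no time and is no camera call; for the wrist camera it gives the pose at the moment of the call.
A pose or a line that the arm cannot do raises ctrl.PlanningError and nothing moves.
- ctrl.close_job(): hands the job in, once; it reports no verdict.
Readings, each from a call of its own:
- ctrl.read_time(): time.
- ctrl.read_qpos(): joint angles.
- ctrl.read_joint_velocities(): joint speeds.
- ctrl.read_joint_efforts(): joint torques, N m.
- ctrl.read_tool_pos(): TCP position.
- ctrl.read_orientation(): TCP orientation.
- ctrl.read_force(): force on the tool from outside, world axes, zero at the start.
- ctrl.read_wrist_torque(): the same for the moment, N m.
- ctrl.read_grip_width(): finger opening in m.
Only numpy, scipy, OpenCV 4.12 (cv2) and the standard library are available. Lean on these libraries where they do the work, as an engineer would, in place of code of your own. Each camera call takes 0.05 s, during which the arm holds its last target. There are 200 camera calls.

### The job

Pull the control drawer of the tape machine fully open by its bar handle. Then turn the black feed dial in the drawer clockwise (seen from above), past its first two click stops to the third, and hold it there against its return spring for at least a second; finish while still holding the dial at the third stop, with the drawer open. Leave the tape roll, the bottle and the bin beside the machine where they are.

Things in the scene. Friction and masses are not known exactly. Their poses are not given: they have to be found in the camera images.
- machine: Tape machine: fixed low grey housing, 120 mm high, 300 wide, control drawer in front. Origin on the bench under the middle of the closed drawer's front; x front to rear, y left, z up. Housing x 15 to 300 mm; closed drawer's panel 0 to 15, top edge 108 mm up. A tape roll on a holder stands on its top (x 185 to 295, y 25 to 135 mm), 224 mm over the bench; the top's front third is clear. Yaw within 0.25 rad.
- drawer_handle (a point): Middle of the drawer's bar handle: dark round bar, 12 mm thick, 110 mm long, along the machine's y axis, 45 mm out from the drawer's front panel (39 mm free gap behind it), centre 85 mm above the bench, joined to the panel only at its two ends. Moves with the drawer. Its axes are the machine's.
- drawer (a joint): How far the drawer is out, m: 0 closed, 0.16 fully open (stop). It slides along the machine's -x axis (towards the robot). About 4 N of friction plus 8 N per m/s; it stays where it is left. May start up to 0.025 out. When fully open, the dial's axis is 82 mm in front of the housing.
- dial_grip (a point): On the dial's vertical axis, 70 mm above the bench. Dial: black disc 64 mm across, top 52 mm above the bench, with an upright grip bar across it 56 mm long, 14 wide, from 52 to 82 mm above the bench. Site x runs along the bar, pointer at -x, z up; at rest x is the machine's x, pointer to the front. Axis 138 mm behind the handle, 78 behind the drawer panel's inside. Hidden while the drawer is shut.
- dial_pointer (a point): Pointer end of the dial's grip bar, top edge: 28 mm from the axis, 82 mm above the bench; a white line on the bar leads to it. Four small dark ribs on the steel plate under the dial mark rest and the three click stops. Around it: tray walls at machine y = +-130 mm, 64 mm high over the bench; a black box 50 x 50 mm, 68 mm high, centred 112 mm behind the dial's axis.
- dial (a joint): Dial angle, rad: 0 at rest, grows clockwise seen from above. Click stops at 0.36, 0.72 and 1.08 (the third); end stop at 1.30. The return spring takes 0.03 N m at rest, 0.073 at the third stop; each click adds up to 0.03 N m in the first half between stops and takes as much off in the second. It always springs back to 0 when let go.
- tape_roll: Bystander: loose brown roll of tape lying on its side, 100 mm outside, 76 mm inside, 48 mm high; origin under its centre. Beside the machine.
- bottle: Bystander: loose white plastic bottle, 70 mm in diameter, 170 mm high, standing; origin under its centre. Beside the machine.
- bin: Bystander: loose open blue parts bin, 110 x 90 x 60 mm; origin under its centre. Beside the machine.

How it is judged:
On the way, in this order (a step that is already met when the one before it is completed fails the run):
1. the drawer is fully open (value of joint drawer above 0.145 m), for 0.2 s.
2. the dial is held at its third click stop by the fingers for a second (value of joint dial between 0.95 and 1.21 rad and contact force between the fingers and dial above 0.5 N and value of joint drawer above 0.125 m), for 1 s.
At the end, for the whole second after the job is handed in: The fingers still hold the dial (over 0.5 N), at rest at its third click stop (0.95 to 1.21 rad); the drawer, earlier pulled out beyond 145 mm, is still out by more than 125 mm; tape roll, bottle and bin are within 30 mm of where they began (all of step 2 and velocity of joint dial between -0.2 and 0.2 rad/s and distance of each of tape_roll, bottle, bin from where it was at the start of the episode below 0.03 m); the arm keeps its last pose, push and grip.
It fails at once if the tape roll beside the machine is shoved or toppled (distance of tape_roll from where it was at the start of the episode above 0.03 m or angle between tape_roll's own z axis and vertical above 0.5 rad).
It fails at once if the bottle beside the machine is shoved or toppled (distance of bottle from where it was at the start of the episode above 0.03 m or angle between bottle's own z axis and vertical above 0.5 rad).
It fails at once if the bin beside the machine is shoved or toppled (distance of bin from where it was at the start of the episode above 0.03 m or angle between bin's own z axis and vertical above 0.5 rad).
It also fails if it takes over 50 s, if anything falls off the work surface, if the arm or the gripper's body presses on something with over 40 N, if the wrist force passes 120 N, or if a joint passes its speed limit or range.

## Working session

There is one attempt and no reset: what is moved stays moved. The work goes in short steps, each a Python script; the robot and the scene stay as the last script left them, time stands still between calls to the robot, and variables do not carry over. Pictures are saved under pics/ and viewed, about 8 in all and at most 12, crops included, and the job is handed in when it is done.

```bash
mkdir -p pics
cat > h.py <<'E'
import numpy as np, cv2
from scipy.spatial.transform import Rotation as Rn
from bench import ctrl, eoat, solve_ik, get_image, camera_info
def save(im,n): cv2.imwrite(f'pics/{n}.png',im[:,:,::-1])
def K(c):
    f=210/np.tan(np.radians(c['fov_y'])/2); return f,c['cx'],c['cy']
def proj(c,X):
    f,cx,cy=K(c); p=np.array(c['R'])@np.array(X)+np.array(c['t']); return np.array([cx+f*p[0]/p[2],cy+f*p[1]/p[2]])
def onz(c,uv,z):
    f,cx,cy=K(c); R=np.array(c['R']); o=-R.T@np.array(c['t']); d=R.T@np.array([(uv[0]-cx)/f,(uv[1]-cy)/f,1]); return o+d*(z-o[2])/d[2]
E
python3 - <<'E'
from h import *
for n in('top','side'):
    c=camera_info(n);print(n,c['fov_y'],c['cx'],c['cy'],np.round(-np.array(c['R']).T@np.array(c['t']),3), np.round(c['R'],2).tolist())
a=get_image('top');b=get_image('side')
save(a,'top0');save(b,'side0')
print(ctrl.read_orientation(),ctrl.read_time(),ctrl.read_grip_width(),ctrl.read_tool_pos())
E
```

```text
top 42.94595503596797 280.320178476296 208.45007311128387 [0.552 0.016 1.173] [[-0.01, -1.0, 0.03], [-1.0, 0.0, -0.05], [0.04, -0.03, -1.0]]
side 54.87457006750798 275.3300973604133 209.16666164408036 [0.313 0.736 0.792] [[-0.94, -0.34, -0.01], [-0.22, 0.64, -0.73], [0.26, -0.69, -0.68]]
[ 0.20196076  1.56126892 -0.20438136] 0.1 0.0918253951729804 [0.16628225 0.62785644 0.21375491]
```

View pics/top0.png

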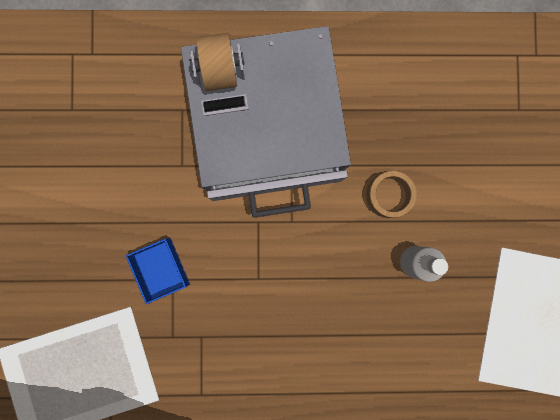

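View pics/side0.png

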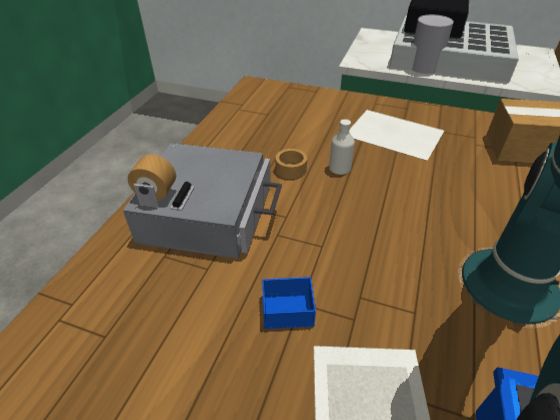

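The top view shows the machine turned slightly: panel ends at about (209,197) and (346,177), handle bar from (253,215) to (310,207). The bin is at (158,270), the tape ring at (391,194) and the bottle base near (410,262). The side view agrees. Next I'll enlarge a crop.

Run:
```python
from h import *
c=camera_info('top')
for n,uv,z in [('hsRL',(183,46),.12),('hsRR',(329,28),.12),('FR',(350,164),.12),('FL',(204,188),.12),('pL',(209,197),.108),('pR',(346,177),.108),('hL',(252,213),.085),('hR',(310,206),.085),('bin',(158,270),.03),('tape',(391,194),.048),('bottle',(440,266),.17)]:
    print(n,np.round(onz(c,uv,z),3))
a=cv2.imread('pics/top0.png')[150:230,190:365]
cv2.imwrite('pics/crop0.png',cv2.resize(a,None,fx=4.5,fy=4.5,interpolation=cv2.INTER_CUBIC))
```

```text
hsRL [0.925 0.18  0.12 ]
hsRR [ 0.962 -0.112  0.12 ]
FR [ 0.688 -0.152  0.12 ]
FL [0.641 0.138 0.12 ]
pL [0.624 0.129 0.108]
pR [ 0.663 -0.145  0.108]
hL [0.592 0.044 0.085]
hR [ 0.606 -0.074  0.085]
bin [0.474 0.245 0.03 ]
tape [ 0.633 -0.25   0.048]
bottle [ 0.487 -0.312  0.17 ]
```

View pics/crop0.png

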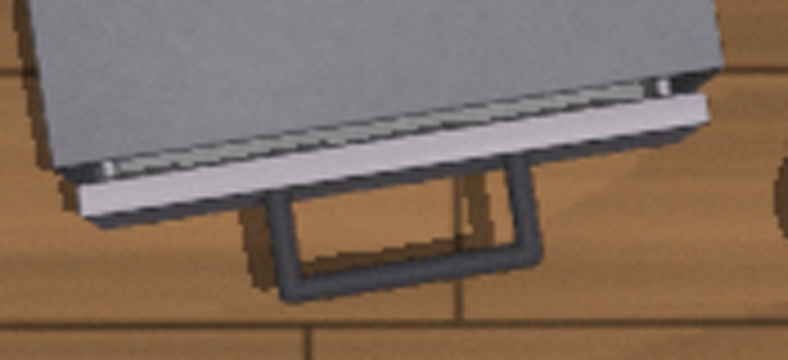

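The crop gives bar ends at full-image (254.4,214.9) and (308.9,206.7), and the panel's front edge from (207.8,197.8) to (347.8,177.1). Next I compute the pose and hover over the handle.

```bash
cat >> h.py <<'E'
def down(jaw):  # tool x down, tool y at world angle jaw
    y=np.array([np.cos(jaw),np.sin(jaw),0]);x=np.array([0,0,-1.]);return Rn.from_matrix(np.c_[x,y,np.cross(x,y)]).as_rotvec()
E
python3 - <<'E'
from h import *
c=camera_info('top')
L=onz(c,(254.4,214.9),.085);R=onz(c,(308.9,206.7),.085)
pL=onz(c,(207.8,197.8),.108);pR=onz(c,(347.8,177.1),.108)
FL=onz(c,(202.7,186.7),.12);FR=onz(c,(350.4,165.1),.12)
H=(L+R)/2
for a,b in((L,R),(pL,pR),(FL,FR)): v=a-b; print(np.round(a,4),np.round(b,4),np.linalg.norm(v),'yaw',np.arctan2(-v[0],v[1]))
yaw=np.mean([np.arctan2(-(a-b)[0],(a-b)[1]) for a,b in((pL,pR),(FL,FR))])
ax=np.array([np.cos(yaw),np.sin(yaw),0])
print('H',H,'yaw',yaw,'panel-handle',((pL+pR)/2-H)@ax,'house-handle',((FL+FR)/2-H)@ax)
for s in(0,np.pi):
    q=solve_ik([H[0],H[1],.25],down(yaw+s));print(s,np.round(q,2) if q is not None else q)
P=H.copy();P[2]=.25
q0=solve_ik(P,down(yaw));q1=solve_ik(P,down(yaw+np.pi))
r=down(yaw) if q1 is None or (q0 is not None and abs(q0[6])<abs(q1[6])) else down(yaw+np.pi)
ctrl.reach(P,r)
print(ctrl.read_tool_pos(),ctrl.read_qpos())
c=camera_info('wrist');im=get_image('wrist');save(im,'w1')
print('proj',proj(c,H),proj(c,L),proj(c,R),ctrl.read_time())
E
```

```text
[0.5883 0.0394 0.085 ] [ 0.6046 -0.0719  0.085 ] 0.11251787434551948 yaw 0.14507885702028864
[0.6221 0.1315 0.108 ] [ 0.6627 -0.1488  0.108 ] 0.2833212329708961 yaw 0.14399104689323905
[0.6432 0.1403 0.12  ] [ 0.6854 -0.1524  0.12  ] 0.2957456971673268 yaw 0.1431229960989122
H [ 0.59647236 -0.01625302  0.085     ] yaw 0.14355702149607563 panel-handle 0.046545547107772464 house-handle 0.06862142835204525
0 [-0.56  0.39  0.69  1.74 -0.27  1.11  0.36]
3.141592653589793 [-0.92  0.69  1.35  1.75 -0.7   1.29 -2.39]
[ 0.5965417  -0.01493826  0.2498239 ] [-0.55710721  0.38963445  0.68786253  1.73661728 -0.27254283  1.11316499
  0.36142262]
proj [279.64451802 196.14349926] [279.64581975 146.75943407] [279.64331452 241.80079662] 2.8833
```

View pics/w1.png

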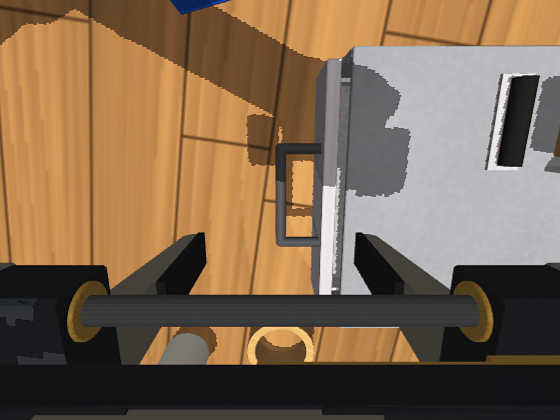

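The bar sits at column 281 and its middle at row 195, against a prediction of (279.6,196), so the estimate is good to about 1 mm. Next I grip the bar and pull.

Run:
```python
from h import *
yaw=.1436;ax=np.array([np.cos(yaw),np.sin(yaw),0])
H=np.array([.5965,-.0163,.085])+.001*ax
eoat.gripper_to(.036,20)
print(ctrl.read_grip_width())
r=down(yaw)
ctrl.move_straight([H[0],H[1],.13],.15,rot=r)
ctrl.move_straight([H[0],H[1],.067],.08)
print('F',ctrl.read_force(),ctrl.read_tool_pos())
eoat.gripper_to(0.0,20)
print(ctrl.read_grip_width(),ctrl.read_force())
p0=ctrl.read_tool_pos()
for d in(.05,.10,.14,.148,.153):
    t=H-d*ax;t[2]=.067
    ctrl.move_straight(t,.1 if d<.141 else .03)
    p=ctrl.read_tool_pos();print(d,np.round((p0-p)@ax,4),np.round(p,4),np.round(ctrl.read_force(),1),ctrl.read_grip_width(),ctrl.read_time())
save(get_image('top'),'top1')
```

```text
0.03588355815614545
F [ 0.96722291 -0.31639817  0.51363984] [ 0.5978674  -0.01633259  0.06732048]
0.011319942554701574 [-2.06010398 -0.38838141  3.87211144]
0.05 0.051 [ 0.5471 -0.0235  0.0672] [-4.4 -1.5  7.3] 0.01143388282219279 6.8417
0.1 0.1008 [ 0.4979 -0.0308  0.0672] [-4.3 -1.6 10.2] 0.011007599100167775 7.4917
0.14 0.1412 [ 0.4579 -0.0367  0.0672] [-3.6 -1.7 10.1] 0.011285016756970733 8.0417
0.148 0.1478 [ 0.4514 -0.0376  0.0672] [ 1.2 -2.3  5.8] 0.011285685411773197 8.4583
0.153 0.1526 [ 0.4466 -0.0383  0.0672] [ 3.5 -2.4  6. ] 0.01154403334585043 8.775
```

View pics/top1.png

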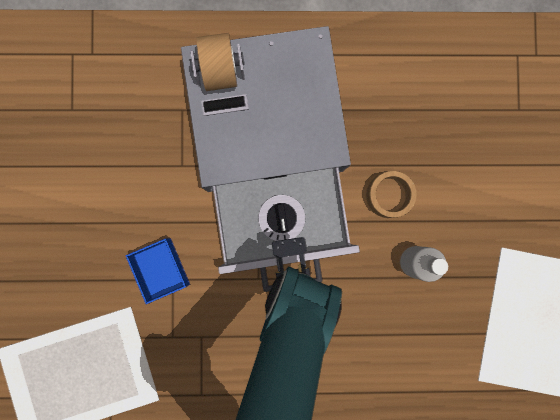

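The drawer looks nearly fully open, with the dial centre at about (282,217) and its pointer to the front. I'll pull a little further to confirm the stop, then release and look at the dial.

Run:
```python
from h import *
yaw=.1436;ax=np.array([np.cos(yaw),np.sin(yaw),0])
H=np.array([.5965,-.0163,.085])+.001*ax
for d in(.156,.159):
    t=H-d*ax;t[2]=.067
    ctrl.move_straight(t,.03);ctrl.pause(.2)
    p=ctrl.read_tool_pos();print(d,np.round(p,4),np.round(ctrl.read_force(),1))
    if abs(ctrl.read_force()@ax)>15: break
eoat.gripper_to(.036)
p=ctrl.read_tool_pos();print('rel',np.round(p,4),ctrl.read_force())
ctrl.move_straight([p[0],p[1],.2],.2)
D=p+ (.138)*ax
c=camera_info('top');print('dial est from handle',D,'from top1',onz(c,(281.5,217.5),.052))
# hover with jaws along machine y; choose branch that leaves room for -1.08 rotation
for s in(np.pi/2,-np.pi/2):
  for e in(0,-1.1):
    q=solve_ik([D[0],D[1],.2],down(yaw+s+e));print(s,e,np.round(q,2) if q is not None else q)
print(ctrl.read_time(),np.round(ctrl.read_qpos(),2))
```

```text
0.156 [ 0.4466 -0.0384  0.0673] [11.7 -0.2 -6.2]
0.159 [ 0.4466 -0.0385  0.0674] [ 20.8   0.3 -18. ]
rel [ 0.4391 -0.0387  0.0667] [-0.34814094  0.08790268 -0.31401182]
dial est from handle [ 0.57572788 -0.01893537  0.06666197] from top1 [ 0.58371076 -0.01672925  0.052     ]
1.5707963267948966 0 [-0.4   0.38  0.47  1.83 -0.2   0.98  1.87]
1.5707963267948966 -1.1 [-0.57  0.41  0.7   1.84 -0.31  1.    0.88]
-1.5707963267948966 0 [-0.74  0.49  0.96  1.85 -0.46  1.05 -1.03]
-1.5707963267948966 -1.1 [-0.86  0.59  1.16  1.85 -0.61  1.11 -1.99]
11.0833 [-0.67  0.13  0.75  2.14 -0.12  0.9   0.29]
```

The stop is confirmed: the force rose to 21 N with no further motion, with the handle at x=0.4466. Both dial estimates agree to 2 mm. Next I hover over the dial and look.

Run:
```python
from h import *
yaw=.1436
D=np.array([.5834,-.0177]);r=down(yaw+np.pi/2)
ctrl.reach([*D,.2],r)
eoat.gripper_to(.05,20)
print(ctrl.read_tool_pos(),np.round(ctrl.read_qpos(),2))
c=camera_info('wrist');im=get_image('wrist');save(im,'w2')
ax=np.array([np.cos(yaw),np.sin(yaw)])
for k in(0,-.028,.028): print(k,proj(c,[*(D+k*ax),.082]))
print('disc',proj(c,[*D,.052]))
```

```text
[ 0.58338474 -0.01758854  0.20014697] [-0.39  0.39  0.47  1.81 -0.2   0.99  1.87]
0 [280.02859103 204.38894936]
-0.028 [280.02341585 176.71450444]
0.028 [280.0335373  230.83923762]
disc [279.99021612 198.26816782]
```

View pics/w2.png

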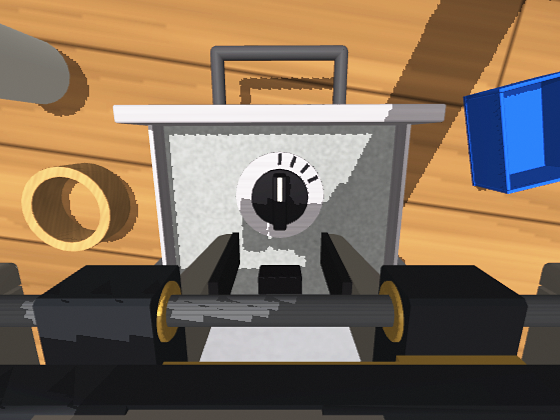

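The dial's disc is centred at (280,197), as predicted at (280,198). The pointer is at the front, and the ribs run clockwise. Next I descend, grip and turn.

Run:
```python
from h import *
yaw=.1436
D=np.array([.5834,-.0177])
ctrl.move_straight([*D,.057],.12)
print('F',np.round(ctrl.read_force(),1),ctrl.read_tool_pos())
eoat.gripper_to(0.0,25)
print('w',ctrl.read_grip_width(),np.round(ctrl.read_force(),1))
def ang():
    y=Rn.from_rotvec(ctrl.read_orientation()).as_matrix()[:,1];return yaw+np.pi/2-np.arctan2(y[1],y[0])
a0=ang();q=np.array(ctrl.read_qpos());print('a0',a0,q)
for d in(.2,.5,.8,1.0,1.09):
    t=q.copy();t[6]-=d;ctrl.move_joints(t)
    a=ang();print(d,round(a,3),np.round(ctrl.read_tool_pos(),4),ctrl.read_grip_width(),np.round(ctrl.read_force(),1),np.round(ctrl.read_wrist_torque(),2))
    if a<d*.7: print('wrong dir');break
ctrl.pause(1.2)
print(ang(),ctrl.read_time(),np.abs(ctrl.read_joint_velocities()).max())
save(get_image('top'),'top2')
a=get_image('top')[150:290,190:370];save(cv2.resize(a,None,fx=4,fy=4,interpolation=cv2.INTER_CUBIC),'top2c')
save(get_image('wrist'),'w3')
```

```text
F [-0.8 -0.1 -0.3] [ 0.58401104 -0.01771037  0.05773139]
w 0.01350677350724494 [-0.3 -0.7  0.3]
a0 0.0001124824425744464 [-0.32343813  0.58287923  0.38804064  1.89723165 -0.32018556  0.72185895
  1.96358593]
0.2 0.196 [ 0.5835 -0.0181  0.0571] 0.013827582652705226 [-0.1 -1.7  1.3] [-0.1   0.01  0.02]
0.5 0.495 [ 0.5835 -0.0183  0.0571] 0.01375554034919669 [-0.3 -1.1  0. ] [-0.29  0.01  0.09]
0.8 0.794 [ 0.5835 -0.0183  0.0571] 0.013985135982846252 [-0.6 -2.3  0.3] [-0.44  0.15  0.06]
1.0 0.994 [ 0.5834 -0.0184  0.0571] 0.014024029325015275 [-1.2 -2.9  1.2] [-0.56  0.22  0.02]
1.09 1.085 [ 0.5834 -0.0184  0.0571] 0.013840896364497632 [-1.5 -3.3  1.3] [-0.67  0.25  0.1 ]
1.090178766316381 17.775 0.001901723542292726
```

View pics/w3.png

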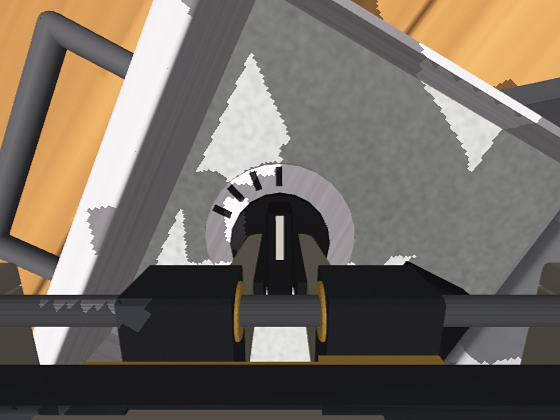

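View pics/top2.png

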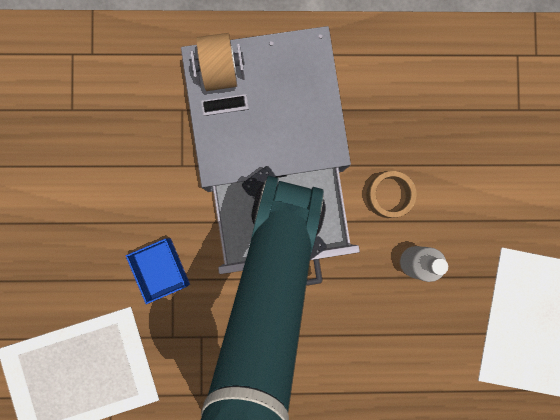

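The pointer (column 280) lines up with the fourth rib (column 279), which is the third stop. The drawer panel is where it was when open, and the bystanders haven't moved. Handing in.

Run:
```python
from h import *
print(ctrl.read_grip_width(),np.round(ctrl.read_force(),1),ctrl.read_time())
ctrl.close_job()
```

```text
0.013713470857565574 [-2.5 -4.9  1.7] 17.925
the job is handed in; nothing more can be done
```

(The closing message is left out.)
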